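# Lock the nursery medicine box

## Task

Shut the lid of the blue medicine box on the changing unit, then press the orange lock head down against its spring and turn it a quarter turn clockwise until its cam catches and the head stays down by itself. Press only as firmly as the spring needs, without forcing the head hard against its bottom stop or twisting it while it is blocked; leave the dish, jar, rattle and pacifier where they are, and let go.

Things in the scene. Friction and masses are not known exactly. Their poses are not given: they have to be found in the camera images.
- box: Blue plastic medicine box, fixed to the white top, 180 (x) x 200 (y) x 70 mm high, 5 mm walls. Origin: centre of its underside; z up. Its -x side is the front with the lock; the lid is hinged along its +x rim. Its position and yaw vary.
- lid (a joint): Hinge of the white lid, rad: 0 = shut, flat on the box; positive = open, front edge raised. Hinge line along box y at box x +90, z 70 mm. Lid 180 x 200 x 8 mm, 0.25 kg, its top at box z 78 mm when shut. It stays at any angle by friction; a few newtons of downward push on its outer half shut it. Starts half open (0.3 to 0.7). Shut: below 0.025.
- lid_push (a point): Bare spot on top of the lid, 110 mm from the hinge line and 70 mm to the box's -y side of its middle: a place to push the lid down. It moves with the lid.
- lock: Sprung stud with the orange head, carried by the lid; axis at box x -55 mm, y 0 when the lid is shut. Origin on the axis at the lid's top when up; z up. Slides down at most 18 mm; spring 4 N plus 0.4 N per mm. Pressed too little, its cam bar (26 x 6 mm) stands in the keeper's slot and the head cannot turn. Turned a quarter and let go, the bar rises into a notch: the head stays 1.5 to 12 mm down.
- head (a joint): Turn of the orange head, rad: 0 = unlocked, grows clockwise seen from above, stop at 1.68. The notch that catches it is at 1.57 and takes about 0.15 either way; caught means above 1.38. Friction about 0.03 N m. At 0 the black mark on the head points to the red dot (box -x, front), at 1.57 to the green dot (box +y).
- head_wing (a point): Centre of the wing on top of the orange head, to grip. The wing is a bar 34 mm long (along box x at turn 0, box y at 1.57), 12 mm thick, 22 mm high (11 above and below this point); under it a disc of 40 mm diameter, 6 mm thick, 18 mm over the lid. With lid shut and stud up this point is at box z 113 mm. Frame turns with the head: x along the wing, z up.
- socket: Keeper of the lock inside the box under the lid, 36 x 36 mm; origin on the lock's axis, 5 mm over the table. The stud travel that frees the bar below the slot differs from lock to lock, 4 to 14 mm, not to be seen. 2 mm deeper is a firm bottom stop (6 to 16 mm), felt as a sharp force rise. Over 18 N on the keeper (on the stop beyond the spring, or by twisting in the slot) damages it.
- dish: Round white ceramic dish, 110 mm diameter, 35 mm high, loose; origin under its centre.
- jar: Closed glass jar, 70 mm diameter, 100 mm high, loose; origin under its centre.
- rattle: Yellow plastic rattle lying flat, 130 mm long, 24 mm high, loose; origin near its middle, on the underside.
- pacifier: Pacifier standing on its green 44 mm shield, teat up, 35 mm high, loose; origin under its centre.

How it is judged:
By the outcome, as a careful person would: the job done as asked, in the order asked, and still so for the second after the job is handed in, with the robot touching nothing.
It also fails if it takes over 51 s, if anything falls off the work surface, if the arm or the gripper's body presses on something with over 40 N, if the wrist force passes 120 N, or if a joint passes its speed limit or range.

## Robot

A 6-joint arm with a two-finger parallel gripper is mounted at the origin on the work surface. World frame = base frame: x ahead of the robot, y to its left, z up, the work surface at z = 0. Lengths are in m, angles in rad, forces in N, time in s.
With the tool pointing down it reaches from about 0.35 to 0.775 m from the base axis. Payload 7.3 kg.
Tool frame: the origin (TCP) lies midway between the tips of the shut fingers; the grasp point (between the pads) lies 19 mm behind it (robot.grip_depth is the z of the grasp point in the tool frame, in m); z points along the fingers, y is the line along which they close (so a half turn about z gives the same grasp; the last joint's range is limited). The gripper opens to 92 mm and grips with 3 to 60 N. Pads are 19 mm wide; open, the fingers measure 130 mm over their backs; the gripper's body (75 mm by 190 mm) begins 47 mm behind the grasp point.
Start: joints at [-1.361, 0.342, 1.524, -0, 1.275, -0.146], TCP at [0.183, -0.492, 0.227] pointing down, gripper open.
Joint ranges: [-2.53, 2.53], [-0.77, 2.02], [0.04, 2.7], [-1, 4.14], [0.28, 2.66], [-3.11, 3.11]. Speed limits (rad/s): [2.57, 2.57, 3.14, 3.14, 3.14, 3.14].

## Interface

Orientations are given as [roll, pitch, yaw] about the fixed x, y, z axes, in that order (R = Rz(yaw) Ry(pitch) Rx(roll)).
In Python, from cell import robot, viewer gives the robot as it stands.
- The arm moves only by the tool step_arm, never from a script. Its argument "increments" is a list of rows, each an object with "delta_pos": the shift along the tool's x, y, z in cm, a list of three; "dr": the turn, a rotation vector about the tool's x, y, z in degrees, a list of three; "fingers": the closure, from -1 (fully open) to 1 (shut), so that 0 is half open. In form: [{"delta_pos": [tx, ty, tz], "dr": [wx, wy, wz], "fingers": fingers}, ...]. A call has exactly 5 rows; each row is the pose to reach, as a shift and turn from the pose commanded when the call began, along the tool's axes at that moment; what a row does not reach only later rows make up. A row lasts 1/8 s, in which the tool goes at most 62.5 mm and 10.7 degrees, less where a joint would pass 70% of its speed; a pose out of reach is approached as far as the arm can. A call with a gripper value outside its range is refused whole. The fingers move at their own pace and stop on an object; "newtons" is the grip in N (left out, the last holds). Time passes only in rows, so rows that repeat a pose let the fingers close, or fill a call up. It gives the time, the measured TCP pose, the force, the opening and the grip force at its end, in the units of the state.
- robot.observe(): the state, without advancing time (a new reading comes with each control period).
- viewer.read_camera(name): name is "scene" or "top" or "wrist"; returns the picture (384x512x3 uint8, red, green, blue); there is no depth.
- viewer.camera_params(name): a dict with "K" (3x3 intrinsics, pixels), "k1" (the pictures are not rectified: a ray, as slopes to the right and down, at radius r is drawn at 1 + k1 r^2 times it, then the intrinsics apply), "T" (4x4, takes a point from camera to world coordinates). Camera axes: x right, y down, z forward; pixel columns grow to the right and rows downward; lengths in m; the calibration is good to about 2 mm. A picture is of the moment at which its call begins: read the wrist's pose just before it. camera_params takes no time and is no camera call; for the wrist camera it gives the pose at the moment of the call.
- robot.hand_in(): hands the job in; it is judged then, once.
The state is a dict: "time": time; "qpos": joint angles; "qvel": joint speeds; "joint_efforts": joint torques, N m; "tool_pos": TCP position; "tool_rot": TCP orientation; "contact_force": force on the tool from outside, world axes, zero at the start; "torque": the same for the moment, N m; "opening": finger opening in m; "grip_force": force on a finger pad.
Only numpy, scipy, OpenCV 4.12 (cv2) and the standard library are available. Lean on these libraries where they do the work, as an engineer would, in place of code of your own. Each camera call takes 0.05 s, during which the arm holds its last target. There are 200 camera calls.

## Working session

There is one attempt and no reset: what is moved stays moved. The work goes in short steps, Python scripts to look and compute and a tool call to move; the robot and the scene stay as the last step left them, time stands still between calls to the robot, and variables do not carry over. Pictures are saved under pics/ and viewed, at most 10 in all, crops included, and the job is handed in when it is done.

Besides the shell and the picture viewer there is one more tool, called after ">>>" as a command line: name --argument value ..., lists and objects as JSON in quotes. step_arm: Moves the arm, as the interface text tells. Its arguments: {"type":"object","properties":{"increments":{"type":"array"},"newtons":{"type":"number"}},"required":["increments"]}

```bash
mkdir -p pics; ls
python3 - <<'E'
from cell import robot, viewer
import cv2,numpy as np
s=robot.observe(); print({k:np.round(v,3) for k,v in s.items()}, robot.grip_depth)
a=viewer.read_camera("scene");b=viewer.read_camera("top")
cv2.imwrite("pics/scene0.png",a[:,:,::-1]);cv2.imwrite("pics/top0.png",b[:,:,::-1])
for n in("scene","top"):
    p=viewer.camera_params(n);print(n,p["K"],p["k1"],np.round(p["T"],3))
E
```

```text
pics
{'time': np.float64(0.0), 'qpos': array([-1.361,  0.343,  1.525, -0.   ,  1.275, -0.146]), 'qvel': array([ 0.001,  0.001, -0.   ,  0.001, -0.001,  0.001]), 'joint_efforts': array([-3.0000e-03, -4.3125e+01, -2.4422e+01,  7.2000e-02,  5.6000e-02,
       -0.0000e+00]), 'tool_pos': array([ 0.183, -0.492,  0.226]), 'tool_rot': array([-3.14 , -0.   ,  0.356]), 'contact_force': array([ 0.958, -0.476, -0.929]), 'torque': array([0.016, 0.005, 0.038]), 'grip_force': np.float64(0.0), 'opening': np.float64(0.092)} -0.0188
scene [[382.57834722   0.         247.2599686 ]
 [  0.         382.57834722 187.86366198]
 [  0.           0.           1.        ]] 0.026427823921115777 [[-0.288  0.506 -0.813  1.206]
 [ 0.958  0.157 -0.241  0.235]
 [ 0.005 -0.848 -0.53   0.528]
 [ 0.     0.     0.     1.   ]]
top [[404.15984704   0.         251.00199836]
 [  0.         404.15984704 188.41394298]
 [  0.           0.           1.        ]] -0.04737532748377266 [[-0.028 -0.988  0.152  0.425]
 [-1.     0.029 -0.     0.014]
 [-0.004 -0.152 -0.988  0.823]
 [ 0.     0.     0.     1.   ]]
```

View pics/scene0.png

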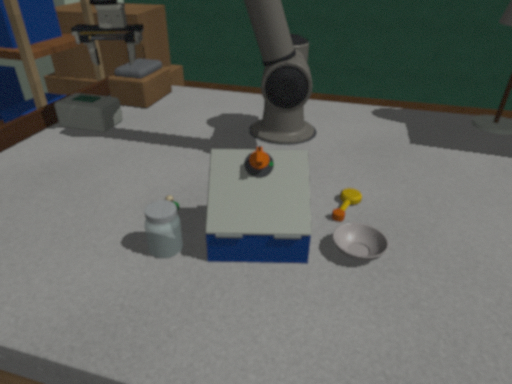

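View pics/top0.png

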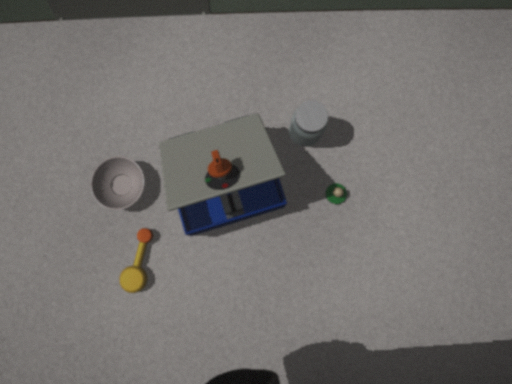

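The scene view shows the back (hinge) face of the box, with bottom corners near (210,253) and (307,261). The top view shows the half-open lid at corners (161,137), (257,116), (283,165), (168,207), and the front rim at about (188,233) and (285,208). The orange head is near (219,165), the dish is at (119,184), the rattle at (138,260), the jar at (310,118) and the pacifier at (337,193).

```bash
cat > h.py <<'E'
import numpy as np,cv2
from cell import robot,viewer
def ray(n,uv,P=None):
    P=P or viewer.camera_params(n);K=P["K"];T=P["T"]
    d=np.array([(uv[0]-K[0,2])/K[0,0],(uv[1]-K[1,2])/K[1,1]]);s=d.copy()
    for _ in range(20): s=d/(1+P["k1"]*(s@s))
    return T[:3,3],T[:3,:3]@np.array([s[0],s[1],1])
def onz(n,uv,z,P=None):
    o,d=ray(n,uv,P);return o+d*(z-o[2])/d[2]
def cross(a,b):
    (o,d),(p,e)=a,b
    A=np.stack([d,-e],1);t=np.linalg.lstsq(A,p-o,rcond=None)[0]
    x,y=o+d*t[0],p+e*t[1];return (x+y)/2,np.linalg.norm(x-y)
def proj(n,X,P=None):
    P=P or viewer.camera_params(n);T=P["T"];c=T[:3,:3].T@(np.asarray(X)-T[:3,3]);s=c[:2]/c[2]
    s=s*(1+P["k1"]*(s@s));return s*[P["K"][0,0],P["K"][1,1]]+P["K"][:2,2]
E
python3 - <<'E'
from h import *
np.set_printoptions(precision=4,suppress=True)
for n in("scene","top"):
    im=cv2.imread(f"pics/{n}0.png");h=cv2.cvtColor(im,cv2.COLOR_BGR2HSV)
    for nm,lo,hi in(("blue",(105,150,40),(130,255,255)),("orange",(3,190,90),(14,255,255))):
        m=cv2.inRange(h,lo,hi)
        for c in cv2.findContours(m,0,2)[0]:
            if cv2.contourArea(c)<15:continue
            print(n,nm,cv2.contourArea(c),cv2.boundingRect(c),cv2.approxPolyDP(c,3,True)[:,0].tolist() if nm=="blue" else c[:,0].mean(0))
    m=cv2.inRange(h,(0,0,95 if n=="scene" else 110),(179,60,255))
p=[onz("scene",u,0) for u in((210,253),(307,261))];print("back bottom",p,np.linalg.norm(p[0]-p[1]))
p=[onz("top",u,.07) for u in((188,233),(285,208))];print("front rim",p,np.linalg.norm(p[0]-p[1]))
p=[onz("top",u,.078) for u in((161,137),(257,116))];print("hinge",p,np.linalg.norm(p[0]-p[1]))
for nm,u,z in(("dish",(119,184),.03),("rat1",(145,236),.02),("rat2",(132,279),.02),("jar",(311,117),.1),("pac",(337,194),.02)):print(nm,onz("top",u,z))
t=cv2.imread("pics/top0.png")[95:255,140:300];s=cv2.imread("pics/scene0.png")[130:280,190:330]
cv2.imwrite("pics/c0.png",np.hstack([cv2.resize(t,(400,400),interpolation=2),cv2.resize(s,(373,400),interpolation=2)]))
E
```

```text
scene blue 2184.5 (207, 235, 102, 27) [[207, 235], [208, 259], [306, 258], [308, 237], [293, 241], [244, 236], [237, 240]]
scene blue 69.5 (46, 94, 18, 9) [[46, 95], [48, 102], [63, 96]]
scene blue 1068.0 (0, 67, 35, 55) [[0, 67], [0, 118], [5, 121], [34, 106], [32, 100], [22, 100], [13, 69]]
scene blue 1220.5 (18, 0, 43, 43) [[18, 0], [31, 42], [60, 33], [51, 0]]
scene blue 381.5 (0, 0, 16, 47) [[0, 0], [0, 45], [15, 46]]
scene orange 60.0 (334, 209, 10, 11) [338.6111 213.9444]
scene orange 159.0 (251, 148, 18, 21) [259.3947 158.3684]
top blue 1297.0 (187, 181, 99, 53) [[285, 202], [278, 200], [276, 189], [272, 191], [272, 181], [240, 192], [247, 210], [227, 220], [219, 198], [205, 203], [211, 223], [187, 232]]
top orange 56.5 (210, 162, 15, 15) [216.5    170.1389]
back bottom [array([ 0.6595, -0.0054,  0.    ]), array([0.6248, 0.188 , 0.    ])] 0.1964974877607532
front rim [array([0.4599, 0.1339, 0.07  ]), array([ 0.5014, -0.0481,  0.07  ])] 0.18663514882834373
hinge [array([0.6434, 0.1835, 0.078 ]), array([ 0.6794, -0.0011,  0.078 ])] 0.18804914104724577
dish [0.5631 0.2784 0.03  ]
rat1 [0.4586 0.2275 0.02  ]
rat2 [0.3753 0.2525 0.02  ]
jar [ 0.6671 -0.1012  0.1   ]
pac [ 0.5316 -0.1579  0.02  ]
```

View pics/c0.png

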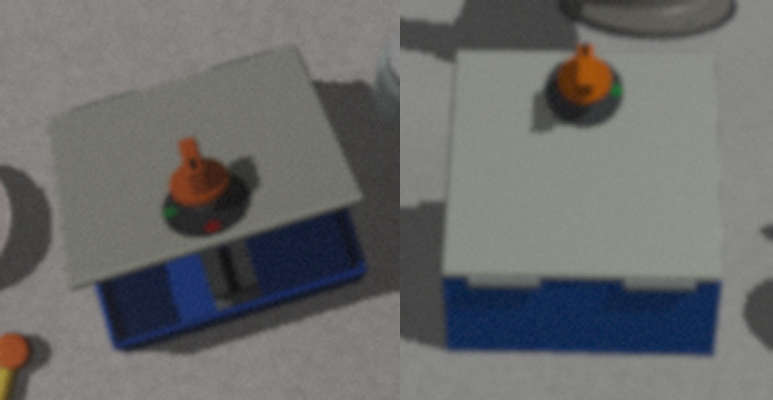

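The box centre is near (0.567, 0.07), yaw about 11°. I'll move above the lid push spot with the fingers shut.

>>> step_arm --increments '[{"delta_pos": [5.4,-3.2,-2],"dr": [0,0,-10],"fingers": 1},{"delta_pos": [10.7,-6.5,-3],"dr": [0,0,-20],"fingers": 1},{"delta_pos": [16,-9.7,-4],"dr": [0,0,-30],"fingers": 1},{"delta_pos": [21.4,-13,-4],"dr": [0,0,-40],"fingers": 1},{"delta_pos": [26.7,-16.2,-4],"dr": [0,0,-50],"fingers": 1}]' --newtons 20

```text
time: 0.72
tool_pos: [0.3749, -0.249, 0.2668]
tool_rot: [3.141, 0.0, 1.234]
contact_force: [1.2, -0.8, 0.2]
opening: 0.0466
grip_force: 0.0
```

```bash
cat >> h.py <<'E'
from scipy.spatial.transform import Rotation as Ro
def go(x,y,z,yaw):  # world target (tool down) -> tool-frame deltas from the measured pose
    s=robot.observe();R=Ro.from_euler("xyz",s["tool_rot"]);G=Ro.from_euler("xyz",[np.pi,0,yaw])
    print("delta cm",np.round(R.inv().apply(np.array([x,y,z])-s["tool_pos"])*100,2),"dr",np.round((R.inv()*G).as_rotvec(degrees=True),1))
E
python3 - <<'E'
from h import *
s=robot.observe();print(s["time"],np.round(s["tool_pos"],4),np.round(s["tool_rot"],4))
go(.565,-.002,.25,1.768)
E
```

```text
0.725 [ 0.3749 -0.249   0.2668] [3.1413e+00 2.0000e-04 1.2338e+00]
delta cm [29.6   9.78  1.68] dr [  0.    0.  -30.6]
```

>>> step_arm --increments '[{"delta_pos": [5.9,2,0.2],"dr": [0,0,-8],"fingers": 1},{"delta_pos": [11.8,4,0.5],"dr": [0,0,-16],"fingers": 1},{"delta_pos": [17.7,5.9,0.7],"dr": [0,0,-24],"fingers": 1},{"delta_pos": [23.6,7.8,0.7],"dr": [0,0,-30.6],"fingers": 1},{"delta_pos": [29.6,9.8,0.7],"dr": [0,0,-30.6],"fingers": 1}]'

```text
time: 1.35
tool_pos: [0.566, -0.0036, 0.2594]
tool_rot: [-3.141, 0.0, 1.764]
contact_force: [1.1, -1.1, 0.3]
opening: 0.0008
grip_force: 0.0
```

Run:
```python
from h import *
s=robot.observe();print(s["time"],np.round(s["tool_pos"],4),np.round(s["tool_rot"],4))
a=viewer.read_camera("wrist");cv2.imwrite("pics/w1.png",a[:,:,::-1])
P=viewer.camera_params("wrist");print(P)
go(.565,-.002,.2,1.768)
```

```text
1.35 [ 0.566  -0.0036  0.2594] [-3.1410e+00  2.0000e-04  1.7639e+00]
{'K': array([[331.23497613,   0.        , 256.67063384],
       [  0.        , 331.23497613, 191.50753206],
       [  0.        ,   0.        ,   1.        ]]), 'k1': -0.005514083787793185, 'T': array([[ 0.98094476,  0.18438934,  0.06122049,  0.55260437],
       [ 0.19427502, -0.93439179, -0.29861213,  0.08248852],
       [ 0.00214303,  0.30481562, -0.95240897,  0.41602326],
       [ 0.        ,  0.        ,  0.        ,  1.        ]])}
delta cm [-0.38 -0.52  5.87] dr [ 0.1 -0.2 -0.1]
```

View pics/w1.png

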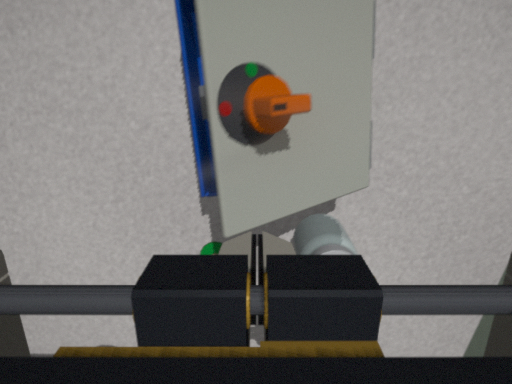

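The wrist view shows the lid from above, with its hinge-side -y corner at (370,185) and front -y corner at (222,235). The box front rim's -y corner is near (205,195), and the fingers are over the lid's -y part.

Run:
```python
from h import *
np.set_printoptions(precision=4,suppress=True)
P=viewer.camera_params("wrist")
print("below tcp",proj("wrist",[.566,-.0036,.13],P),proj("wrist",[.566,-.0036,.16],P))
A=onz("wrist",(370,185),.077,P);B=onz("wrist",(374,5),.077,P);F=onz("wrist",(204,195),.07,P);F2=onz("wrist",(179,5),.07,P)
print("hinge -y corner",A,"hinge edge pt",B,"front",F,F2)
for e in(A-B,F-F2):print(np.degrees(np.arctan2(-e[0]*-1,-e[1])))
# lid free corner: intersect its ray with the vertical plane through A along the box x axis
th=np.radians(11.2);n=np.array([-np.sin(th),np.cos(th),0])
o,d=ray("wrist",(222,235),P);X=o+d*((A-o)@n)/(d@n);print("lid front corner",X,"angle",np.arctan2(X[2]-.077,np.hypot(*(X-A)[:2])),np.linalg.norm(X-A))
```

```text
below tcp [252.0197 186.7719] [251.607  197.4746]
hinge -y corner [0.6919 0.0068 0.077 ] hinge edge pt [0.6448 0.1723 0.077 ] front [ 0.5188 -0.0412  0.07  ] [0.4685 0.1388 0.07  ]
15.89195170176156
15.599553932597589
lid front corner [ 0.5485 -0.0216  0.201 ] angle 0.7037937344058327 0.19167058478697774
```

The close view puts the box centre at (0.578, 0.079) with yaw 15.6° and the lid at about 0.70 rad. I'll descend on the push spot.

```bash
python3 -c "
from h import *
go(.575,.006,.18,1.843)"
```

```text
delta cm [0.2  0.61 7.87] dr [ 0.2 -0.2 -4.4]
```

>>> step_arm --increments '[{"delta_pos": [0.1,0.3,2.5],"dr": [0,0,-2],"fingers": 1},{"delta_pos": [0.2,0.6,5],"dr": [0,0,-4.4],"fingers": 1},{"delta_pos": [0.2,0.6,7],"dr": [0,0,-4.4],"fingers": 1},{"delta_pos": [0.2,0.6,8.5],"dr": [0,0,-4.4],"fingers": 1},{"delta_pos": [0.2,0.6,10],"dr": [0,0,-4.4],"fingers": 1}]'

```text
time: 2.02
tool_pos: [0.5708, -0.0024, 0.1591]
tool_rot: [3.141, 0.0, 1.839]
contact_force: [-0.5, -0.1, 1.1]
opening: 0.0001
grip_force: 0.3
```

Run:
```python
from h import *
for i in range(2):
    s=robot.observe();print(s["time"],np.round(s["tool_pos"],4),np.round(s["tool_rot"],3),np.round(s["contact_force"],2),np.round(s["qvel"],3))
    a=viewer.read_camera("wrist")
cv2.imwrite("pics/w2.png",a[:,:,::-1])
go(.575,.006,.08,1.843)
```

```text
2.025 [ 0.5708 -0.0024  0.1591] [3.141 0.    1.839] [-0.53 -0.12  1.08] [-0.     0.112  0.158 -0.    -0.279  0.   ]
2.075 [ 0.5699 -0.0023  0.1571] [-3.139e+00 -1.000e-03  1.839e+00] [ 0.34 -0.17 -0.88] [ 0.001 -0.006 -0.016  0.002  0.052 -0.   ]
delta cm [0.66 0.73 7.81] dr [-0.1 -0.1 -0.2]
```

View pics/w2.png

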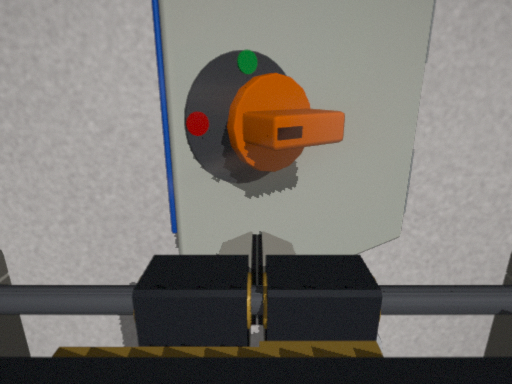

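The fingers are above the lid's -y part, clear of the head, which is at about (285,122), so I'll continue down.

>>> step_arm --increments '[{"delta_pos": [0.4,0.4,1.5],"dr": [0,0,0],"fingers": 1},{"delta_pos": [0.7,0.7,3],"dr": [0,0,0],"fingers": 1},{"delta_pos": [0.7,0.7,4.5],"dr": [0,0,0],"fingers": 1},{"delta_pos": [0.7,0.7,6],"dr": [0,0,0],"fingers": 1},{"delta_pos": [0.7,0.7,7.2],"dr": [0,0,0],"fingers": 1}]'

```text
time: 2.75
tool_pos: [0.5751, 0.0063, 0.0863]
tool_rot: [-3.14, -0.0, 1.839]
contact_force: [-1.1, -0.5, 2.5]
opening: 0.0007
grip_force: 0.6
```

>>> step_arm --increments '[{"delta_pos": [0,0,0.2],"dr": [0,0,0],"fingers": 1},{"delta_pos": [0,0,0.4],"dr": [0,0,0],"fingers": 1},{"delta_pos": [0,0,0.6],"dr": [0,0,0],"fingers": 1},{"delta_pos": [0,0,0.7],"dr": [0,0,0],"fingers": 1},{"delta_pos": [0,0,0.7],"dr": [0,0,0],"fingers": 1}]'

```text
time: 3.38
tool_pos: [0.5758, 0.0063, 0.0809]
tool_rot: [3.141, 0.0, 1.839]
contact_force: [0.1, -0.2, -0.1]
opening: 0.0003
grip_force: 0.0
```

>>> step_arm --increments '[{"delta_pos": [0,0,0.1],"dr": [0,0,0],"fingers": 1},{"delta_pos": [0,0,0.2],"dr": [0,0,0],"fingers": 1},{"delta_pos": [0,0,0.3],"dr": [0,0,0],"fingers": 1},{"delta_pos": [0,0,0.3],"dr": [0,0,0],"fingers": 1},{"delta_pos": [0,0,0.3],"dr": [0,0,0],"fingers": 1}]'

```text
time: 4.0
tool_pos: [0.5756, 0.0062, 0.0783]
tool_rot: [3.141, 0.0, 1.839]
contact_force: [-1.6, 0.3, 5.7]
opening: 0.0001
grip_force: 2.6
```

>>> step_arm --increments '[{"delta_pos": [0,0,0.1],"dr": [0,0,0],"fingers": 1},{"delta_pos": [0,0,0.15],"dr": [0,0,0],"fingers": 1},{"delta_pos": [0,0,0.2],"dr": [0,0,0],"fingers": 1},{"delta_pos": [0,0,0.2],"dr": [0,0,0],"fingers": 1},{"delta_pos": [0,0,0.2],"dr": [0,0,0],"fingers": 1}]'

```text
time: 4.62
tool_pos: [0.5757, 0.0062, 0.0781]
tool_rot: [3.14, 0.001, 1.84]
contact_force: [-6.7, -0.0, 18.4]
opening: 0.0006
grip_force: 9.2
```

The lid is shut (firm contact at z = 78 mm). Next I'll lift and measure the head.

>>> step_arm --increments '[{"delta_pos": [0,0,-2],"dr": [0,0,0],"fingers": 1},{"delta_pos": [0,0,-5],"dr": [0,0,0],"fingers": 1},{"delta_pos": [0,0,-9],"dr": [0,0,0],"fingers": 1},{"delta_pos": [0,0,-11],"dr": [0,0,0],"fingers": 0.2},{"delta_pos": [0,0,-11],"dr": [0,0,0],"fingers": 0.2}]'

```text
time: 5.25
tool_pos: [0.5765, 0.0063, 0.1871]
tool_rot: [3.138, 0.001, 1.839]
contact_force: [0.1, -0.7, 0.0]
opening: 0.0161
grip_force: 0.0
```

```bash
cat > meas.py <<'E'
from h import *
import sys
np.set_printoptions(precision=4,suppress=True)
def look(name,save=True):
    s=robot.observe();P=viewer.camera_params("wrist");a=viewer.read_camera("wrist")[:,:,::-1].copy()
    cv2.imwrite(f"pics/{name}.png",a);print(s["time"],s["tool_pos"],s["tool_rot"],s["contact_force"])
    h=cv2.cvtColor(a,cv2.COLOR_BGR2HSV)
    for nm,lo,hi,z in(("orange",(4,150,80),(16,255,255),.102),("red",(176,150,60),(179,255,255),.079),("red0",(0,150,60),(3,255,255),.079),("green",(50,120,40),(85,255,255),.079)):
        for c in cv2.findContours(cv2.inRange(h,lo,hi),0,2)[0]:
            if cv2.contourArea(c)<60:continue
            x=c[:,0].mean(0);print(nm,cv2.contourArea(c),cv2.boundingRect(c),onz("wrist",x,z,P))
    return a,P
if __name__=="__main__":look(sys.argv[1])
E
python3 meas.py w3
```

```text
5.25 [0.5765 0.0063 0.1871] [3.1383 0.0013 1.8394] [ 0.0603 -0.7093  0.0376]
orange 2318.5 (163, 88, 61, 56) [0.5158 0.0518 0.102 ]
green 118.0 (192, 74, 13, 13) [0.51   0.0773 0.079 ]
```

View pics/w3.png

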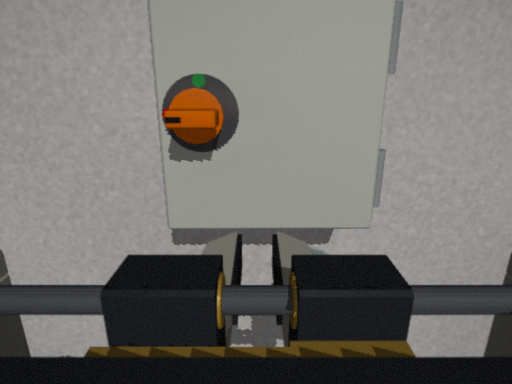

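The lid lies flat and shut, with its -y corners at (169,228) and (371,228). The wing top spans about (164–217, 109–128), the disc is centred near (195,115) and the black plate near (201,113).

Run:
```python
from h import *
np.set_printoptions(precision=4,suppress=True)
P=viewer.camera_params("wrist")
W=onz("wrist",(190.5,118.5),.124,P);D=onz("wrist",(195,115.5),.102,P);B=onz("wrist",(201,113),.08,P);G=onz("wrist",(198.5,80.5),.08,P)
print("wing",W,"disc",D,"plate",B,"green-plate dir deg",np.degrees(np.arctan2(-(G-B)[0],(G-B)[1])))
a=onz("wrist",(169,228),.078,P);b=onz("wrist",(371,228),.078,P);print("lid -y edge",a,b,np.linalg.norm(b-a),np.degrees(np.arctan2(*(b-a)[1::-1])))
l=onz("wrist",(152,5),.078,P);print("front edge yaw",np.degrees(np.arctan2(-(l-a)[0],(l-a)[1])))
u=(b-a)/np.linalg.norm(b-a);v=np.array([-u[1],u[0],0]);print("lock from corner",a+.035*u+.1*v)
go(D[0],D[1],.18,np.radians(15.5)+np.pi)
```

```text
wing [0.5176 0.0538 0.124 ] disc [0.5166 0.0535 0.102 ] plate [0.5174 0.0537 0.08  ] green-plate dir deg 16.936332756118478
lid -y edge [ 0.5112 -0.0496  0.078 ] [ 0.681 -0.003  0.078] 0.17604019685700564 15.352206067702156
front edge yaw 14.730981533501957
lock from corner [0.5185 0.0561 0.078 ]
delta cm [ 6.11 -4.44  0.56] dr [  0.    0.  -90.1]
```

>>> step_arm --increments '[{"delta_pos": [1.5,-1.1,0],"dr": [0,0,-10],"fingers": 0.2},{"delta_pos": [3,-2.2,0],"dr": [0,0,-20],"fingers": 0.2},{"delta_pos": [4.5,-3.3,0],"dr": [0,0,-30],"fingers": 0.2},{"delta_pos": [6.1,-4.4,0],"dr": [0,0,-40],"fingers": 0.2},{"delta_pos": [6.1,-4.4,0],"dr": [0,0,-50],"fingers": 0.2}]'

```text
time: 5.92
tool_pos: [0.5152, 0.0543, 0.1841]
tool_rot: [-3.14, -0.003, 2.719]
contact_force: [0.2, -0.6, 0.8]
opening: 0.0366
grip_force: 0.0
```

>>> step_arm --increments '[{"delta_pos": [0,0,0],"dr": [0,0,-10],"fingers": 0.2},{"delta_pos": [0,0,0],"dr": [0,0,-20],"fingers": 0.2},{"delta_pos": [0,0,0],"dr": [0,0,-30],"fingers": 0.2},{"delta_pos": [0,0,0],"dr": [0,0,-40],"fingers": 0.2},{"delta_pos": [0,0,0],"dr": [0,0,-40],"fingers": 0.2}]'

```text
time: 6.55
tool_pos: [0.5163, 0.0535, 0.1842]
tool_rot: [3.141, -0.003, -2.875]
contact_force: [-0.1, 0.1, 0.5]
opening: 0.0368
grip_force: 0.0
```

```bash
python3 meas.py w4; python3 -c "
from h import *
go(.5172,.0537,.14,3.409)"
```

```text
6.55 [0.5163 0.0535 0.1842] [ 3.1408 -0.0026 -2.8747] [-0.0525  0.1317  0.4785]
orange 2020.0 (232, 176, 52, 57) [0.5172 0.0513 0.102 ]
orange 604.5 (421, 152, 36, 28) [0.4544 0.1736 0.102 ]
red0 90.0 (251, 158, 12, 12) [0.4952 0.0451 0.079 ]
green 84.5 (282, 187, 11, 12) [0.5109 0.0767 0.079 ]
green 928.5 (30, 112, 44, 42) [ 0.5113 -0.1158  0.079 ]
delta cm [-0.09 -0.    4.45] dr [ 0.  -0.1 -0.1]
```

View pics/w4.png

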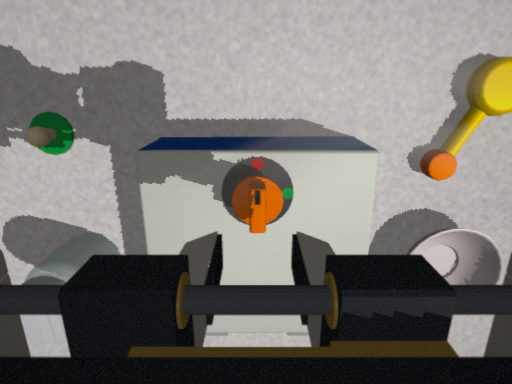

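The wing at about (257,215) is centred between the fingers, with the red dot at (257,163) and the green dot at (287,193). The dish and rattle (right) and jar and pacifier (left) are clear. I'll descend and grip.

>>> step_arm --increments '[{"delta_pos": [-0.1,0,2],"dr": [0,0,0],"fingers": 0.2},{"delta_pos": [-0.1,0,4],"dr": [0,0,0],"fingers": 0.2},{"delta_pos": [-0.1,0,6],"dr": [0,0,0],"fingers": 0.2},{"delta_pos": [-0.1,0,7.4],"dr": [0,0,0],"fingers": 0.2},{"delta_pos": [-0.1,0,7.8],"dr": [0,0,0],"fingers": 0.2}]'

```text
time: 7.22
tool_pos: [0.5175, 0.0537, 0.1067]
tool_rot: [3.141, -0.002, -2.875]
contact_force: [0.1, 0.3, 0.4]
opening: 0.0369
grip_force: 0.0
```

>>> step_arm --increments '[{"delta_pos": [0,0,0],"dr": [0,0,0],"fingers": 0.5},{"delta_pos": [0,0,0],"dr": [0,0,0],"fingers": 0.75},{"delta_pos": [0,0,0],"dr": [0,0,0],"fingers": 1},{"delta_pos": [0,0,0],"dr": [0,0,0],"fingers": 1},{"delta_pos": [0,0,0],"dr": [0,0,0],"fingers": 1}]' --newtons 25

```text
time: 7.85
tool_pos: [0.5182, 0.0541, 0.1082]
tool_rot: [3.141, 0.001, -2.873]
contact_force: [-0.6, 3.4, 3.7]
opening: 0.0116
grip_force: 25.0
```

```bash
cat > st.py <<'E'
from h import *
s=robot.observe();print(s["time"],np.round(s["tool_pos"],4),np.round(s["tool_rot"],3),np.round(s["contact_force"],2),np.round(s["torque"],3),round(float(s["opening"]),4),round(float(s["grip_force"]),1),np.round(s["qpos"],3))
E
python3 st.py
```

```text
7.85 [0.5182 0.0541 0.1082] [ 3.141e+00  1.000e-03 -2.873e+00] [-0.63  3.43  3.71] [ 0.769 -0.055  0.068] 0.0116 25.0 [-4.300e-02  4.620e-01  1.699e+00  1.000e-03  9.800e-01 -1.883e+00]
```

Gripped, with a wing opening of 11.6 mm. Now I'll press down gradually and watch the force.

>>> step_arm --increments '[{"delta_pos": [0,0,0.1],"dr": [0,0,0],"fingers": 1},{"delta_pos": [0,0,0.2],"dr": [0,0,0],"fingers": 1},{"delta_pos": [0,0,0.3],"dr": [0,0,0],"fingers": 1},{"delta_pos": [0,0,0.4],"dr": [0,0,0],"fingers": 1},{"delta_pos": [0,0,0.4],"dr": [0,0,0],"fingers": 1}]'

```text
time: 8.48
tool_pos: [0.5182, 0.0541, 0.1038]
tool_rot: [3.141, 0.001, -2.873]
contact_force: [0.2, 5.1, 5.2]
opening: 0.0117
grip_force: 25.0
```

```bash
python3 st.py
```

```text
8.475 [0.5182 0.0541 0.1038] [ 3.141e+00  1.000e-03 -2.873e+00] [0.2  5.12 5.2 ] [ 1.069 -0.084  0.009] 0.0117 25.0 [-4.400e-02  4.680e-01  1.703e+00  1.000e-03  9.700e-01 -1.883e+00]
```

>>> step_arm --increments '[{"delta_pos": [0,0.03,0.05],"dr": [0,0,0],"fingers": 1},{"delta_pos": [0,0.05,0.1],"dr": [0,0,0],"fingers": 1},{"delta_pos": [0,0.05,0.15],"dr": [0,0,0],"fingers": 1},{"delta_pos": [0,0.05,0.15],"dr": [0,0,0],"fingers": 1},{"delta_pos": [0,0.05,0.15],"dr": [0,0,0],"fingers": 1}]'

```text
time: 9.1
tool_pos: [0.5182, 0.0541, 0.1025]
tool_rot: [-3.141, 0.001, -2.873]
contact_force: [-1.0, 3.9, 5.7]
opening: 0.0115
grip_force: 25.0
```

>>> step_arm --increments '[{"delta_pos": [0,0.03,0.05],"dr": [0,0,0],"fingers": 1},{"delta_pos": [0,0.06,0.1],"dr": [0,0,0],"fingers": 1},{"delta_pos": [0,0.06,0.15],"dr": [0,0,0],"fingers": 1},{"delta_pos": [0,0.06,0.15],"dr": [0,0,0],"fingers": 1},{"delta_pos": [0,0.06,0.15],"dr": [0,0,0],"fingers": 1}]'

```text
time: 9.72
tool_pos: [0.5182, 0.0542, 0.1011]
tool_rot: [-3.14, 0.001, -2.873]
contact_force: [0.3, 1.6, 6.4]
opening: 0.0117
grip_force: 25.0
```

>>> step_arm --increments '[{"delta_pos": [0,0.03,0.05],"dr": [0,0,0],"fingers": 1},{"delta_pos": [0,0.03,0.1],"dr": [0,0,0],"fingers": 1},{"delta_pos": [0,0.03,0.15],"dr": [0,0,0],"fingers": 1},{"delta_pos": [0,0.03,0.15],"dr": [0,0,0],"fingers": 1},{"delta_pos": [0,0.03,0.15],"dr": [0,0,0],"fingers": 1}]'

```text
time: 10.35
tool_pos: [0.5182, 0.0543, 0.0997]
tool_rot: [-3.14, 0.001, -2.873]
contact_force: [-0.8, 0.2, 6.6]
opening: 0.0118
grip_force: 25.0
```

>>> step_arm --increments '[{"delta_pos": [0,0,0.05],"dr": [0,0,0],"fingers": 1},{"delta_pos": [0,0,0.1],"dr": [0,0,0],"fingers": 1},{"delta_pos": [0,0,0.15],"dr": [0,0,0],"fingers": 1},{"delta_pos": [0,0,0.15],"dr": [0,0,0],"fingers": 1},{"delta_pos": [0,0,0.15],"dr": [0,0,0],"fingers": 1}]'

```text
time: 10.98
tool_pos: [0.5182, 0.0543, 0.0982]
tool_rot: [-3.14, 0.001, -2.873]
contact_force: [-1.3, 1.5, 6.9]
opening: 0.0116
grip_force: 25.0
```

>>> step_arm --increments '[{"delta_pos": [0,0,0.05],"dr": [0,0,0],"fingers": 1},{"delta_pos": [0,0,0.1],"dr": [0,0,0],"fingers": 1},{"delta_pos": [0,0,0.15],"dr": [0,0,0],"fingers": 1},{"delta_pos": [0,0,0.15],"dr": [0,0,0],"fingers": 1},{"delta_pos": [0,0,0.15],"dr": [0,0,0],"fingers": 1}]'

```text
time: 11.6
tool_pos: [0.5183, 0.0543, 0.0975]
tool_rot: [-3.14, 0.002, -2.873]
contact_force: [-3.6, 0.2, 14.1]
opening: 0.0119
grip_force: 25.0
```

The force rose sharply, so that's the bottom stop at z ≈ 97.5 mm. I'll back off to about 1 mm above it.

>>> step_arm --increments '[{"delta_pos": [0,0,-0.1],"dr": [0,0,0],"fingers": 1},{"delta_pos": [0,0,-0.17],"dr": [0,0,0],"fingers": 1},{"delta_pos": [0,0,-0.17],"dr": [0,0,0],"fingers": 1},{"delta_pos": [0,0,-0.17],"dr": [0,0,0],"fingers": 1},{"delta_pos": [0,0,-0.17],"dr": [0,0,0],"fingers": 1}]'

```text
time: 12.22
tool_pos: [0.5182, 0.0543, 0.0984]
tool_rot: [-3.14, 0.001, -2.873]
contact_force: [-1.2, 1.4, 7.4]
opening: 0.0119
grip_force: 25.0
```

>>> step_arm --increments '[{"delta_pos": [0,0,0],"dr": [0,0,2],"fingers": 1},{"delta_pos": [0,0,0],"dr": [0,0,4],"fingers": 1},{"delta_pos": [0,0,0],"dr": [0,0,6],"fingers": 1},{"delta_pos": [0,0,0],"dr": [0,0,8],"fingers": 1},{"delta_pos": [0,0,0],"dr": [0,0,8],"fingers": 1}]'

```text
time: 12.85
tool_pos: [0.5182, 0.0543, 0.0984]
tool_rot: [-3.14, 0.001, -3.013]
contact_force: [-0.2, 0.3, 6.9]
opening: 0.0117
grip_force: 25.0
```

```bash
python3 st.py
```

```text
12.85 [0.5182 0.0543 0.0984] [-3.140e+00  1.000e-03 -3.013e+00] [-0.19  0.28  6.92] [ 0.118 -0.029 -0.004] 0.0117 25.0 [-0.042  0.475  1.71  -0.002  0.956 -1.74 ]
```

>>> step_arm --increments '[{"delta_pos": [0,0,0],"dr": [0,0,3],"fingers": 1},{"delta_pos": [0,0,0],"dr": [0,0,6],"fingers": 1},{"delta_pos": [0,0,0],"dr": [0,0,9],"fingers": 1},{"delta_pos": [0,0,0],"dr": [0,0,12],"fingers": 1},{"delta_pos": [0,0,0],"dr": [0,0,12],"fingers": 1}]'

```text
time: 13.48
tool_pos: [0.5182, 0.0542, 0.0984]
tool_rot: [-3.14, 0.002, 3.061]
contact_force: [-0.4, -0.9, 7.1]
opening: 0.0117
grip_force: 25.0
```

```bash
python3 st.py
```

```text
13.475 [0.5182 0.0542 0.0984] [-3.140e+00  2.000e-03  3.061e+00] [-0.38 -0.86  7.1 ] [ 0.047 -0.005 -0.074] 0.0117 25.0 [-0.042  0.475  1.71  -0.002  0.956 -1.531]
```

It turns freely, so I'll continue.

>>> step_arm --increments '[{"delta_pos": [0,0,0],"dr": [0,0,8],"fingers": 1},{"delta_pos": [0,0,0],"dr": [0,0,16],"fingers": 1},{"delta_pos": [0,0,0],"dr": [0,0,24],"fingers": 1},{"delta_pos": [0,0,0],"dr": [0,0,32],"fingers": 1},{"delta_pos": [0,0,0],"dr": [0,0,36],"fingers": 1}]'

```text
time: 14.1
tool_pos: [0.5181, 0.054, 0.0984]
tool_rot: [-3.141, 0.002, 2.43]
contact_force: [-0.3, -1.6, 7.1]
opening: 0.0114
grip_force: 25.0
```

>>> step_arm --increments '[{"delta_pos": [0,0,0],"dr": [0,0,8],"fingers": 1},{"delta_pos": [0,0,0],"dr": [0,0,16],"fingers": 1},{"delta_pos": [0,0,0],"dr": [0,0,24],"fingers": 1},{"delta_pos": [0,0,0],"dr": [0,0,31],"fingers": 1},{"delta_pos": [0,0,0],"dr": [0,0,34],"fingers": 1}]'

```text
time: 14.72
tool_pos: [0.5179, 0.0539, 0.0983]
tool_rot: [3.141, 0.002, 1.837]
contact_force: [-1.0, -0.9, 7.4]
opening: 0.0121
grip_force: 25.0
```

```bash
python3 st.py
```

```text
14.725 [0.5179 0.0539 0.0983] [3.141e+00 2.000e-03 1.837e+00] [-1.04 -0.93  7.42] [-0.227  0.251  0.093] 0.0121 25.0 [-0.042  0.475  1.71  -0.002  0.956 -0.307]
```

Turned 1.573 rad. I'll ease up gently so the bar rises into the notch.

>>> step_arm --increments '[{"delta_pos": [0,0,-0.05],"dr": [0,0,0],"fingers": 1},{"delta_pos": [0,0,-0.1],"dr": [0,0,0],"fingers": 1},{"delta_pos": [0,0,-0.15],"dr": [0,0,0],"fingers": 1},{"delta_pos": [0,0,-0.2],"dr": [0,0,0],"fingers": 1},{"delta_pos": [0,0,-0.2],"dr": [0,0,0],"fingers": 1}]'

```text
time: 15.35
tool_pos: [0.5178, 0.054, 0.1002]
tool_rot: [3.142, 0.002, 1.84]
contact_force: [-1.5, -1.7, 6.2]
opening: 0.0119
grip_force: 25.0
```

>>> step_arm --increments '[{"delta_pos": [0,0,-0.05],"dr": [0,0,0],"fingers": 1},{"delta_pos": [0,0,-0.1],"dr": [0,0,0],"fingers": 1},{"delta_pos": [0,0,-0.15],"dr": [0,0,0],"fingers": 1},{"delta_pos": [0,0,-0.15],"dr": [0,0,0],"fingers": 1},{"delta_pos": [0,0,-0.15],"dr": [0,0,0],"fingers": 1}]'

```text
time: 15.98
tool_pos: [0.5179, 0.054, 0.1016]
tool_rot: [-3.142, 0.002, 1.839]
contact_force: [-0.4, -3.3, 6.2]
opening: 0.0118
grip_force: 25.0
```

>>> step_arm --increments '[{"delta_pos": [0,0,-0.05],"dr": [0,0,0],"fingers": 1},{"delta_pos": [0,0,-0.1],"dr": [0,0,0],"fingers": 1},{"delta_pos": [0,0,-0.15],"dr": [0,0,0],"fingers": 1},{"delta_pos": [0,0,-0.15],"dr": [0,0,0],"fingers": 1},{"delta_pos": [0,0,-0.15],"dr": [0,0,0],"fingers": 1}]'

```text
time: 16.6
tool_pos: [0.5176, 0.0541, 0.1017]
tool_rot: [-3.14, 0.001, 1.839]
contact_force: [3.5, -5.3, -7.4]
opening: 0.0112
grip_force: 25.0
```

The head is caught about 6.5 mm down: z stopped at 101.7 mm and the force reversed. I'll relax the pull and release.

>>> step_arm --increments '[{"delta_pos": [0,0,0.05],"dr": [0,0,0],"fingers": 1},{"delta_pos": [0,0,0.1],"dr": [0,0,0],"fingers": 1},{"delta_pos": [0,0,0.1],"dr": [0,0,0],"fingers": 0.7},{"delta_pos": [0,0,0.1],"dr": [0,0,0],"fingers": 0.4},{"delta_pos": [0,0,0.1],"dr": [0,0,0],"fingers": 0.2}]'

```text
time: 17.23
tool_pos: [0.5174, 0.0553, 0.1017]
tool_rot: [-3.141, -0.0, 1.839]
contact_force: [0.3, -0.1, -0.3]
opening: 0.0285
grip_force: 0.0
```

>>> step_arm --increments '[{"delta_pos": [0,0,-1],"dr": [0,0,0],"fingers": 0.2},{"delta_pos": [0,0,-3],"dr": [0,0,0],"fingers": 0.2},{"delta_pos": [0,0,-6],"dr": [0,0,0],"fingers": 0.2},{"delta_pos": [0,0,-9],"dr": [0,0,0],"fingers": 0.2},{"delta_pos": [0,-2,-11],"dr": [0,0,0],"fingers": 0.2}]'

```text
time: 17.85
tool_pos: [0.4993, 0.0499, 0.214]
tool_rot: [3.139, 0.001, 1.84]
contact_force: [0.2, 0.3, 0.5]
opening: 0.0365
grip_force: 0.0
```

```bash
python3 meas.py w5; python3 -c "
from h import *
cv2.imwrite('pics/top5.png',viewer.read_camera('top')[:,:,::-1])
w=cv2.imread('pics/w5.png');t=cv2.imread('pics/top5.png')
cv2.imwrite('pics/f.png',np.hstack([cv2.resize(w,(400,300)),cv2.resize(t,(400,300))]))"
```

```text
17.85 [0.4993 0.0499 0.214 ] [3.1386 0.0009 1.8398] [0.1564 0.2603 0.5381]
orange 1547.5 (255, 163, 46, 50) [0.5171 0.0539 0.102 ]
red0 61.0 (245, 177, 9, 10) [0.4929 0.0454 0.079 ]
green 88.0 (245, 315, 12, 13) [ 0.5339 -0.1033  0.079 ]
green 78.5 (225, 315, 12, 12) [ 0.5137 -0.1083  0.079 ]
```

View pics/f.png

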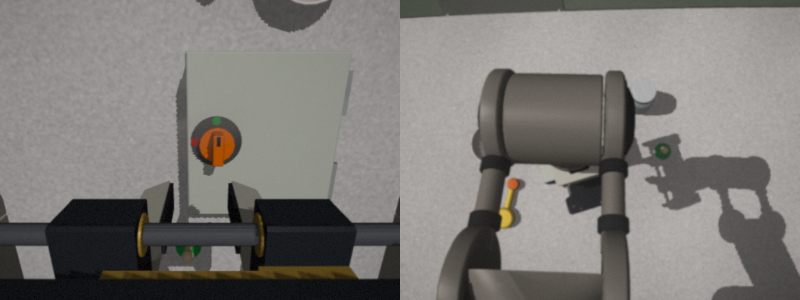

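The wrist view shows the lid flat and the wing's black mark at (219,143) pointing at the green dot at (217,121). The other objects in view look undisturbed and the arm is clear.

```bash
python3 -c "
from cell import robot
print(robot.hand_in())"
```

```text
the job is handed in; nothing more can be done
None
```

The lid is shut and the orange head is turned a quarter turn clockwise and caught about 6.5 mm down. The gripper has let go, the other objects were never touched, and the job is handed in at about 18 s.

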